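Dock the vial tray on its locating pins and close the clip

ROBOT

A 7-joint arm with a two-finger parallel gripper is mounted at the origin on a cart in front of the work surface, level with it; the furniture and walls round the work are solid. World frame = base frame: x ahead of the robot, y to its left, z up, the work surface at z = 0. Lengths are in m, angles in degrees, forces in N, time in s.
With the tool pointing down it reaches from about 0.4 to 0.875 m from the base axis. Payload 6.5 kg.
Tool frame: the origin (TCP) lies where the fingers leave the gripper's body, on its centre line; the fingertips stand tcp_to_tips ahead of it and the grasp point (between the pads) lies 54 mm ahead of it (tcp_to_tips is the distance from the TCP to the fingertips, in m); z points along the fingers, y is the line along which they close (so a half turn about z gives the same grasp; the last joint's range is limited). The gripper opens to 85 mm and grips with 20 to 120 N. Pads are 22 mm wide; open, the fingers measure 114 mm over their backs; the gripper's body (76 mm by 85 mm) begins 54 mm behind the grasp point. The pads swing forward as they close: fully open they stand 13 mm farther back than shut.
Start: joints at [63.816, 30.733, -0.252, 88.115, 0.149, 61.152, -4.079], TCP at [0.248, -0.601, 0.304] pointing down, gripper open.
Joint ranges: [-154.64, 154.64], [-21.42, 123.67], [-72.66, 72.17], [13.99, 137.28], [-74.86, 254.86], [10.95, 109.41], [-158.01, 158.01]. Speed limits (degrees/s): [136.94, 136.94, 180, 180, 180, 180, 180].

INTERFACE

Orientations are given as a 3x3 rotation matrix whose columns are the frame's x, y, z axes.
In Python, from cell import * gives the robot as it stands. Calls block until the motion is done:
- move_ptp(position, orientation): joint-space move of the TCP to a pose.
- movel(position, rate=0.15, rot=None, f_stop=None): straight line of the TCP; rot=None keeps the orientation; rate is the mean speed in m/s. With f_stop (N) it stops when the force on the tool has changed by that much, and returns True; else False.
- move_joints(angles): joint-space move.
- let_go() and close_gripper(f_grip=None): open the fingers fully, or close them until they stop; f_grip is the grip in N (None keeps the last).
- wait(seconds).
- solve_ik(position, orientation): joint angles nearest the present ones, or None.
- read_camera(name): name is "scene" or "top"; returns a dict with "frame" (400x640x3 uint8, red, green, blue), "mtx" (3x3 intrinsics, pixels), "k1" (the pictures are not rectified: a ray, as slopes to the right and down, at radius r is drawn at 1 + k1 r^2 times it, then the intrinsics apply), "R" (3x3) and "t" (3): a world point X has camera coordinates R X + t. Camera axes: x right, y down, z forward; pixel columns grow to the right and rows downward; lengths in m; the calibration is good to about 2 mm. A picture is of the moment at which its call begins. There is no depth.
A pose or a line that the arm cannot do raises MotionError and nothing moves.
- sign_off(): hands the job in; it is judged then, once.
Readings, each from a call of its own:
- current_clock(): time.
- current_joint_positions(): joint angles.
- current_qd(): joint speeds.
- current_effort(): joint torques, N m.
- current_eef_pos(): TCP position.
- current_orientation(): TCP orientation.
- current_force(): force on the tool from outside, world axes, zero at the start.
- current_moment(): the same for the moment, N m.
- current_opening(): finger opening in m.
- current_grip_force(): force on a finger pad.
Only numpy, scipy, OpenCV 4.12 (cv2) and the standard library are available. Lean on these libraries where they do the work, as an engineer would, in place of code of your own. Each camera call takes 0.05 s, during which the arm holds its last target. There are 200 camera calls.

TASK

The sample tray lies askew on its docking station with its right-hand end propped up on the two locating pins. Only pushing it with the fingertips, never gripping or lifting it, nudge it back against the rail at the far side and sideways along it to the left until its two holes drop over the pins and it lies flat on the deck; then push the red-knobbed swing clip round over the bare end of the tray until it stops. Leave the other things on the bench where they are.

Things in the scene. Friction and masses are not known exactly. Their poses are not given: they have to be found in the camera images.
- dock: Tray station, fixed. Black deck from x = -56 to 76 and y = -113 to 109 mm in its frame, top 15 mm above the bench. Origin: on the bench, below the middle of the docked tray; x away from the robot (station turned up to 18 degrees), y to the left, z up. Aluminium rail along the far side: front face at x = 45.5 mm, 10 mm above the deck. A docked tray lies flat, axes along the dock's, 0.5 mm from the rail.
- pin_back (a point): Top of the locating pin nearer the rail, at (24, -80) mm in the dock's frame; steel, 8 mm thick with a tapering round nose, 7.2 mm above the deck.
- pin_front (a point): Top of the other, equal locating pin, at (-24, -80) mm in the dock's frame.
- tray: Loose sample tray, about 0.6 kg. Plate 90 (x) by 190 (y) by 10 mm thick; origin at the middle of its underside, axes as the dock's when docked (then 15 mm above the bench). A blue vial rack is fixed on it, x -35 to 35, y -46 to 90 mm, with vials up to 46 mm above the underside. The right-hand end (-y) is bare. It slides when pushed at its edges with some 3 to 8 N.
- hole_back (a point): Centre, at the underside, of the through hole (10.5 mm wide) at (24, -80) mm in the tray's frame. Start: tray 7 to 13 mm too near the robot, 26 to 42 mm too far right (overhanging the deck), up to 4 degrees askew, right-hand part propped 7 mm up on the pins, left edge on the deck. When both holes are within about 2 mm of the pins they drop over them and the pins stop the tray.
- hole_front (a point): Centre, at the underside, of the equal hole at (-24, -80) mm in the tray's frame.
- clip (a joint): Swing clip: 0 = open, arm pointing to the dock's -y behind the rail; pi/2 = closed at its stop, pointing to the dock's -x over the bare end of the docked tray. Turns clockwise from above about an upright axis at (65, -66) mm in the dock's frame, stays where left, takes about 1 N at the knob. Arm 12 mm wide, underside 12 mm above the deck: 2 mm over a docked tray; a propped tray blocks it.
- clip_knob (a point): Middle of the red upright knob at the free end of the swing clip, 46 mm from the clip's axis; 10 to 14 mm thick, from 32 to 56 mm above the bench (this point at 45 mm).
- column: Bystander, loose: steel separation column with brass-coloured ends, 176 mm long. Origin at the middle of its underside.
- marker: Bystander, loose: white marker pen with a red cap, 138 mm long. Origin at the middle of its underside.
- tip_box: Bystander, loose: green box of pipette tips, 82 x 122 x 59 mm. Origin at the middle of its underside.
- wash: Bystander, loose: white squeeze wash bottle with a red spout, 200 mm tall. Origin at the middle of its underside.
- wrench: Bystander, loose: open-ended wrench, 129 mm long, 6 mm thick. Origin at the middle of its underside.

How it is judged (in metres and radians):
On the way:
1. the tray has dropped over both pins and lies flat on the deck, with the clip not yet closed (z of tray in the frame of dock between 0.0125 and 0.0167 m and angle between tray's own z axis and vertical below 0.018 rad and horizontal distance between hole_back and pin_back below 0.0025 m and horizontal distance between hole_front and pin_front below 0.0025 m and value of joint clip below 1 rad), for 0.2 s.
At the end, for the whole second after the job is handed in: the tray lies flat on the deck (within 1.7 mm of its height, 1 degree of level) with both holes over their pins (centres within 2.5 mm, seen from above), at rest, and the swing clip is turned to its stop (at least 1.45 of 1.57 rad) (z of tray in the frame of dock between 0.0125 and 0.0167 m and angle between tray's own z axis and vertical below 0.018 rad and horizontal distance between hole_back and pin_back below 0.0025 m and horizontal distance between hole_front and pin_front below 0.0025 m and value of joint clip above 1.45 rad and linear speed of tray below 0.01 m/s); the robot touches nothing.
It fails at once if the tray is lifted or carried (its middle more than 12 mm above its docked height) (z of tray in the frame of dock above 0.027 m).
It fails at once if the tray is tipped (angle between tray's own z axis and vertical above 0.2 rad).
It fails at once if a bystander (column, marker, tip box, wash bottle or wrench) is moved more than 25 mm (distance of any of column, marker, tip_box, wash, wrench from where it was at the start of the episode above 0.025 m).
It also fails if it takes over 61 s, if anything falls off the work surface, if the arm or the gripper's body presses on something with over 40 N, if the wrist force passes 120 N, or if a joint passes its speed limit or range.

## Working session

There is one attempt and no reset: what is moved stays moved. The work goes in short steps, each a Python script; the robot and the scene stay as the last script left them, time stands still between calls to the robot, and variables do not carry over. Pictures are saved under pics/ and viewed, at most 10 in all, crops included, and the job is handed in when it is done.

```bash
ls; mkdir -p pics
cat > h.py <<'E'
import numpy as np, cv2
from cell import *
def grab(n,save=None):
    c=read_camera(n); c['R']=np.array(c['R']);c['t']=np.array(c['t']);c['mtx']=np.array(c['mtx'])
    if save: cv2.imwrite(save,c['frame'][:,:,::-1])
    return c
def dist(c): return np.array([c['k1'],0,0,0,0],float)
def ray2plane(c,uv,z):
    uv=np.array(uv,float).reshape(-1,1,2)
    p=cv2.undistortPoints(uv,c['mtx'],dist(c)).reshape(-1,2)
    d=np.c_[p,np.ones(len(p))]@c['R']; o=-c['R'].T@c['t']
    return o+d*((z-o[2])/d[:,2])[:,None]
def proj(c,X):
    return cv2.projectPoints(np.array(X,float).reshape(-1,1,3),cv2.Rodrigues(c['R'])[0],c['t'],c['mtx'],dist(c))[0].reshape(-1,2)
E
python3 - <<'E'
from h import *
import cell
for n in('top','scene'):
    c=grab(n,f'pics/{n}0.png'); print(n,-c['R'].T@c['t'],c['k1'],c['mtx'][0,0])
print(getattr(cell,'tcp_to_tips',None),current_clock(),current_force())
E
```

```text
pics
top [0.20201412 0.03720548 1.53499899] -0.04644054120190028 365.28430540293067
scene [-0.48473468 -0.81365071  0.62599004] -0.0646658563804537 413.8511489985459
0.0726 0.1 [-0.15138142  0.64467491 -0.48596584]
```

View pics/top0.png

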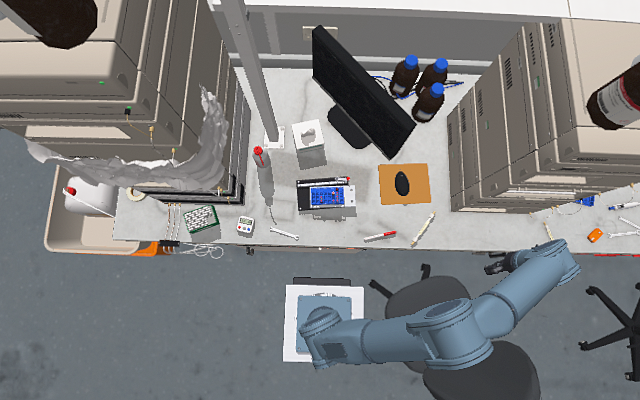

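View pics/scene0.png

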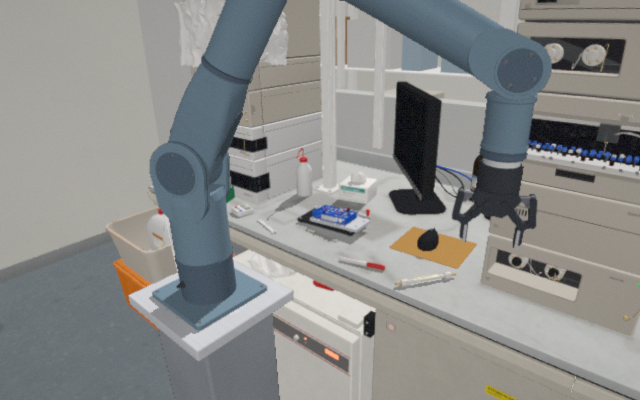

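The top view shows the station around (327,196), with the robot base at (322,330). In the scene view the station is near (335,218) and the red knob near (368,212). I'll enlarge both.

Run:
```python
import cv2,numpy as np
t=cv2.imread('pics/top0.png')[165:230,285:370]; s=cv2.imread('pics/scene0.png')[190:245,285:385]
t=cv2.resize(t,None,fx=6,fy=6,interpolation=cv2.INTER_CUBIC); cv2.imwrite('pics/tc.png',t)
s=cv2.resize(s,None,fx=6,fy=6,interpolation=cv2.INTER_CUBIC); cv2.imwrite('pics/sc.png',s)
```

```text
(no output)
```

View pics/tc.png

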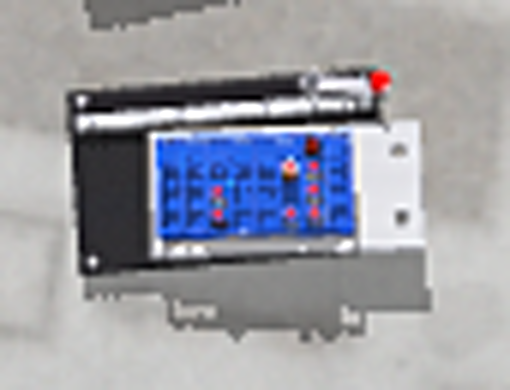

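View pics/sc.png

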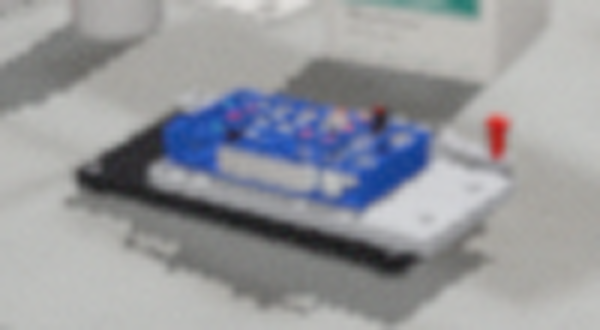

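The enlarged views show these features:
- **Deck:** left corners at about (70,92) and (82,273) in the enlarged top crop.
- **Rail:** a white strip from (78,122) to (370,95).
- **Tray:** right corners at (418,122) and (424,247), with holes at (398,150) and (402,217).
- **Knob:** at (380,80), with the clip open.

Next I'll fit the edges to sub-pixel accuracy.

```bash
cat > meas.py <<'E'
from h import *
from scipy.ndimage import map_coordinates
def edge(g,a,b,w=2.0,n=25):
    """subpixel straight edge near segment a-b (u,v): steepest step along the normals"""
    a,b=np.array(a,float),np.array(b,float); d=(b-a)/np.linalg.norm(b-a); nn=np.array([-d[1],d[0]])
    s=np.linspace(-w,w,int(20*w)+1); P=[]
    for t in np.linspace(0.08,0.92,n):
        q=a+(b-a)*t+s[:,None]*nn
        k=np.abs(np.gradient(map_coordinates(g,[q[:,1],q[:,0]],order=1)))**2
        P.append(a+(b-a)*t+nn*(k@s/k.sum()))
    vx,vy,x,y=cv2.fitLine(np.array(P,np.float32),cv2.DIST_HUBER,0,.01,.01).ravel()
    m=np.array([x,y]);v=np.array([vx,vy]); r=np.std((np.array(P)-m)@[-vy,vx])
    return np.array([m+v*((a-m)@v),m+v*((b-m)@v)]),r
def ln(p): # 2D homogeneous line through two world points
    return np.cross([*p[0][:2],1],[*p[1][:2],1])
def X(l,m):
    p=np.cross(l,m); return p[:2]/p[2]
E
python3 - <<'E'
from meas import *
c=grab('top'); f=c['frame']; g=cv2.cvtColor(f,cv2.COLOR_RGB2GRAY).astype(float)
T=lambda u,v:((u+.5)/6-.5+285,(v+.5)/6-.5+165)
E={}
for n,a,b,z in [('deckL',(70,97),(82,268),.015),('deckF',(80,92),(290,78),.015),('deckN',(95,272),(240,262),.015),
  ('trayR',(418,130),(424,240),.0345),('trayF',(385,123),(415,121),.0335),('trayN',(365,252),(418,248),.0335),('trayL',(148,140),(153,235),.025),
  ]:
    e,r=edge(g,T(*a),T(*b)); w=ray2plane(c,e,z); E[n]=w
    d=w[1]-w[0]; print(n,w[:,:2].round(4).tolist(),'ang',np.degrees(np.arctan2(d[1],d[0])).round(2),'res px',round(r,2))
L={k:ln(v) for k,v in E.items()}
FL,NL=X(L['deckL'],L['deckF']),X(L['deckL'],L['deckN'])
print('deck FL',FL,'NL',NL,'len (132)',np.linalg.norm(FL-NL)*1e3)
RF,RN=X(L['trayR'],L['trayF']),X(L['trayR'],L['trayN']); print('tray RF',RF,'RN',RN,'len (90)',np.linalg.norm(RF-RN)*1e3)
h=cv2.cvtColor(f,cv2.COLOR_RGB2HSV)
m=((h[...,0]<8)|(h[...,0]>172))&(h[...,1]>150)&(h[...,2]>120); m=m.astype(np.uint8); 
sub=np.zeros_like(m); sub[172:186,342:356]=m[172:186,342:356]
v,u=np.nonzero(sub); print('knob px',u.mean(),v.mean(),len(u)); K=ray2plane(c,(u.mean(),v.mean()),.053)[0]; print('knob',K)
# blue rack
m=((h[...,0]>100)&(h[...,0]<125)&(h[...,1]>140)).astype(np.uint8); m[:165]=0;m[230:]=0;m[:,:285]=0;m[:,370:]=0
r=cv2.minAreaRect(cv2.findNonZero(m)); print('rack',r, ray2plane(c,r[0],.045))
E
```

```text
deckL [[0.5834, 0.1314], [0.4598, 0.1183]] ang -173.96 res px 0.28
deckF [[0.5881, 0.1228], [0.605, -0.0269]] ang -83.53 res px 0.09
deckN [[0.4554, 0.1066], [0.4736, 0.0063]] ang -79.7 res px 0.35
trayR [[0.5622, -0.1168], [0.4835, -0.1207]] ang -177.2 res px 0.22
trayF [[0.5678, -0.0939], [0.5702, -0.115]] ang -83.33 res px 0.47
trayN [[0.476, -0.081], [0.4799, -0.1179]] ang -84.0 res px 0.14
trayL [[0.5516, 0.0707], [0.4833, 0.0661]] ang -176.18 res px 0.1
deck FL [0.58705317 0.1317759 ] NL [0.45339076 0.11762385] len (132) 134.40951880197727
tray RF [ 0.57038184 -0.11642664] RN [ 0.48018429 -0.12083162] len (90) 90.30505134268356
knob px 347.875 177.875 8
knob [ 0.59301037 -0.08830561  0.053     ]
rack ((326.8629150390625, 195.48348999023438), (16.482980728149414, 32.37566375732422), 87.39744567871094) [[ 0.51666811 -0.00223863  0.045     ]]
```

Dock yaw is about 6.3° with its origin near (0.524, 0.015). The tray is about 8 mm too near, 38 mm too far right and 3° askew, which is within the stated start range. First push is toward the rail.

```bash
cat > dock.py <<'E'
from meas import *
yaw=np.radians(6.3); O=np.array([.5236,.0151]); TIP=.0726
ex=np.array([np.cos(yaw),np.sin(yaw)]); ey=np.array([-ex[1],ex[0]])
ROT=np.array([[ex[0],-ey[0],0],[ex[1],-ey[1],0],[0,0,-1.]])
def W(x,y,z): return [*(O+ex*x/1e3+ey*y/1e3), z/1e3+TIP]   # dock mm, tip height mm -> TCP
def D():
    p=np.array(current_eef_pos()); d=p[:2]-O; return np.r_[d@ex*1e3,d@ey*1e3,(p[2]-TIP)*1e3].round(1)
def F():
    f=np.array(current_force()); return np.r_[f[:2]@ex,f[:2]@ey,f[2]].round(1)
E
python3 - <<'E'
from dock import *
close_gripper(20)
move_ptp(W(-105,-58,110),ROT); print(current_joint_positions(),F())
print(movel(W(-105,-58,20),.15),D())
print('contact',movel(W(-40,-58,20),.03,f_stop=2.5),D(),F())
for k in range(3):
    r=movel(W(-40,-58,20),.02,f_stop=14); print(r,D(),F(),current_clock())
    if r: break
movel(W(D()[0]-15,-58,20),.08); print(F())
grab('top','pics/t1.png'); grab('scene','pics/s1.png')
a=cv2.resize(cv2.imread('pics/t1.png')[165:230,285:370],None,fx=6,fy=6,interpolation=2); cv2.imwrite('pics/t1c.png',a)
E
```

```text
[ 12.69098065  21.82948953 -13.36322749 124.91733704   8.85552082
  34.07616954 -90.86365681] [-0.6 -0.2 -0.5]
False [-104.6  -58.2   20.4]
contact True [-66.2 -58.   19.7] [-0.3 -1.1 -0.7]
True [-54.7 -58.   18.6] [-0.6  0.2  0.3] 5.9333
[ 0.4 -0.5  0.4]
```

View pics/t1c.png

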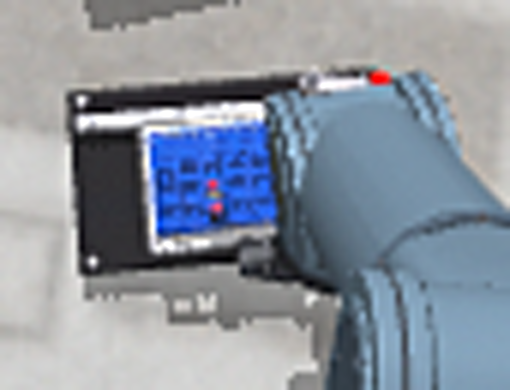

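The tray moved about 11 mm up to the rail at its right end. The left end at (143,128) may still stand slightly off, so I'll push there too and then look with the arm clear.

Run:
```python
from dock import *
movel(W(-80,-58,20),.15); movel(W(-80,30,20),.2)
print(movel(W(-45,30,19.5),.025,f_stop=12),D(),current_clock())
movel(W(-85,30,20),.15); movel(W(-85,-100,60),.25); movel(W(-60,-190,60),.25); movel(W(0,-190,20),.2); print(D())
c=grab('top','pics/t2.png')
a=cv2.resize(cv2.imread('pics/t2.png')[165:230,285:385],None,fx=6,fy=6,interpolation=2); cv2.imwrite('pics/t2c.png',a)
```

```text
True [-53.8  30.3  18.9] 8.2667
[  -0.8 -188.5   19.7]
```

View pics/t2c.png

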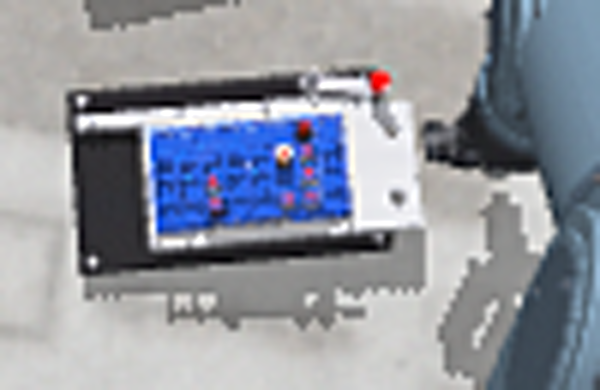

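Both pushes stopped at the same depth (-54.7 and -53.8), so the tray is flush with the rail. The image shows it parallel, with its right edge at about u=415. Now I'll slide it left.

Run:
```python
from dock import *
print('contact',movel(W(0,-115,20),.04,f_stop=2.5),D(),current_clock())
y0=D()[1]
for k in range(12):
    y=D()[1]+8
    r=movel(W(0,min(y,-85),20),.025,f_stop=16); print(r,D(),F(),round(current_clock(),2))
    if r or D()[1]>-88: break
c=grab('top','pics/t3.png'); c=grab('scene','pics/s3.png')
```

```text
contact True [  -0.2 -140.3   19.6] 11.5833
False [  -0.2 -132.2   19.9] [-0.2 -1.1 -0.1] 12.11
False [   0.2 -123.4   20.1] [-0.5 -0.5  0.4] 12.58
False [ 1.000e-01 -1.146e+02  2.000e+01] [ 0.3  0.1 -0.1] 13.08
False [ 1.000e-01 -1.057e+02  2.000e+01] [-0.1 -0.9 -0.6] 13.58
False [ -0.  -97.7  20. ] [-0.1 -1.4 -0.5] 14.09
True [ -0.3 -96.7  19.9] [ 0.9 -2.7  2.4] 14.38
```

Run:
```python
from dock import *
movel(W(0,-150,20),.2); movel(W(0,-190,60),.25)
grab('top','pics/t4.png');grab('scene','pics/s4.png')
a=cv2.resize(cv2.imread('pics/t4.png')[165:230,285:385],None,fx=6,fy=6,interpolation=2)
b=cv2.resize(cv2.imread('pics/s4.png')[190:235,290:390],None,fx=6,fy=4,interpolation=2)
b=cv2.resize(cv2.imread('pics/s4.png')[195:230,290:390],None,fx=6,fy=6,interpolation=2)
cv2.imwrite('pics/t4c.png',np.vstack([a,b])[:600])
```

```text
(no output)
```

View pics/t4c.png

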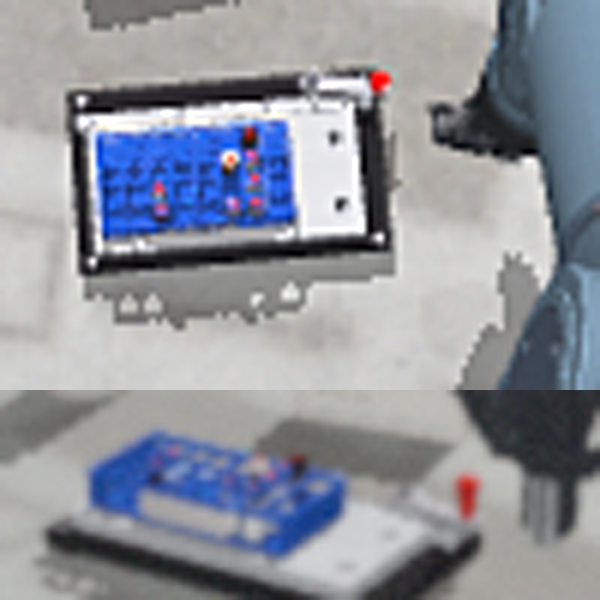

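The tray now lies inside the deck, with its right edge at u≈365 and the deck's right edge at u≈387. The holes are at (334,137) and (342,204). I'll measure the margins to confirm it dropped.

```bash
cat > chk.py <<'E'
from dock import *
import sys
c=grab('top'); g=cv2.cvtColor(c['frame'],cv2.COLOR_RGB2GRAY).astype(float)
T=lambda u,v:((u+.5)/6-.5+285,(v+.5)/6-.5+165)
E={}
for n,a,b,z in [('deckL',(70,97),(82,268),.015),('deckF',(80,92),(290,78),.015),('deckR',(383,130),(389,235),.015),
  ('trayR',(361,125),(367,232),.025),('trayL',(90,132),(97,245),.025)]:
    e,r=edge(g,T(*a),T(*b),1.5); w=ray2plane(c,e,z)
    d=w[:,:2]-O; print(n,'dock mm',np.c_[d@ex,d@ey].round(4).tolist() if 0 else (np.c_[d@ex,d@ey]*1e3).round(1).tolist(),'res',round(r,2))
for u,v in((334,137),(342,204)):
    x,y=T(u,v); x,y=round(x),round(y); p=np.clip(150-g[y-3:y+4,x-3:x+4],0,None); yy,xx=np.mgrid[-3:4,-3:4]
    q=(x+(p*xx).sum()/p.sum(),y+(p*yy).sum()/p.sum()); d=ray2plane(c,q,.023)[0][:2]-O; print('hole',d@ex*1e3,d@ey*1e3,'dark',g[y-1:y+2,x-1:x+2].min())
E
python3 chk.py
```

```text
deckL dock mm [[72.2, 107.6], [-52.0, 109.3]] res 0.21
deckF dock mm [[75.8, 99.9], [76.5, -50.7]] res 0.09
deckR dock mm [[30.3, -113.8], [-45.9, -111.5]] res 0.19
trayR dock mm [[32.8, -93.8], [-44.3, -93.4]] res 0.13
trayL dock mm [[43.1, 94.9], [-38.4, 94.1]] res 0.16
hole 25.76369094344278 -76.22978813677781 dark 71.0
hole -21.327028884043692 -79.28518968922391 dark 45.0
```

Run:
```python
from dock import *
c=grab('scene'); g=cv2.cvtColor(c['frame'],cv2.COLOR_RGB2GRAY).astype(float)
P=lambda x,y,z: np.array([*(O+ex*x/1e3+ey*y/1e3),z/1e3])
for n,pts in {'tray near bottom':[(-44.5,y,15) for y in(90,60,30,0,-30,-60,-90)],'tray right bottom':[(x,-95,15) for x in(-40,-20,0,20,40)],'deck near top':[(-56,y,15) for y in(100,50,0,-50,-100)]}.items():
  for p in pts:
    a=proj(c,P(*p))[0]; s=np.arange(-6,6.1,.5)
    k=map_coordinates(g,[a[1]+s,a[0]+0*s],order=1)
    d=-np.gradient(k); d=d*(np.abs(s)<4.1); 
    print(n,p,a.round(1),'step at dv',s[d.argmax()],'size',round(d.max()), '7mm =',round(a[1]-proj(c,P(p[0],p[1],p[2]+7))[0][1],1))
```

```text
tray near bottom (-44.5, 90, 15) [303.1 217.9] step at dv 0.5 size 27 7mm = 1.8
tray near bottom (-44.5, 60, 15) [310.  219.8] step at dv 0.5 size 24 7mm = 1.8
tray near bottom (-44.5, 30, 15) [317.1 221.8] step at dv 0.5 size 24 7mm = 1.8
tray near bottom (-44.5, 0, 15) [324.4 223.8] step at dv 0.0 size 26 7mm = 1.9
tray near bottom (-44.5, -30, 15) [331.8 225.8] step at dv 0.5 size 25 7mm = 1.9
tray near bottom (-44.5, -60, 15) [339.4 227.9] step at dv 0.5 size 28 7mm = 1.9
tray near bottom (-44.5, -90, 15) [347.2 230.1] step at dv 0.5 size 24 7mm = 1.9
tray right bottom (-40, -95, 15) [349.2 229.9] step at dv 2.5 size 17 7mm = 1.9
tray right bottom (-20, -95, 15) [352.3 227.6] step at dv -0.5 size 21 7mm = 1.9
tray right bottom (0, -95, 15) [355.3 225.4] step at dv -1.0 size 21 7mm = 1.9
tray right bottom (20, -95, 15) [358.2 223.2] step at dv -1.0 size 19 7mm = 1.9
tray right bottom (40, -95, 15) [361.1 221.1] step at dv -0.5 size 24 7mm = 1.8
deck near top (-56, 100, 15) [298.9 218.4] step at dv -2.0 size 20 7mm = 1.8
deck near top (-56, 50, 15) [310.5 221.7] step at dv -1.5 size 25 7mm = 1.8
deck near top (-56, 0, 15) [322.5 225. ] step at dv -1.5 size 34 7mm = 1.9
deck near top (-56, -50, 15) [335.  228.5] step at dv -1.0 size 26 7mm = 1.9
deck near top (-56, -100, 15) [348.  232.2] step at dv -2.5 size 18 7mm = 1.9
```

The tray's near edge follows the flat prediction along its full length, and the y margins are right, so it is docked. Now I'll swing the clip.

Run:
```python
from dock import *
movel(W(100,-190,60),.25); movel(W(100,-112,60),.2); movel(W(100,-112,41),.15); print(D(),current_clock())
for th in range(0,91,10):
    t=np.radians(th); s,c=np.sin(t),np.cos(t)
    r=movel(W(65-46*s+17*c,-66-46*c-12*s,41),.06,f_stop=12); print(th,r,D(),F())
    if r: break
if not r: print('stop',movel(W(19,-60,41),.03,f_stop=8),D(),F(),current_clock())
grab('top','pics/t5.png');grab('scene','pics/s5.png')
```

```text
[  98.7 -113.5   40. ] 16.8417
0 False [  82.  -112.3   41.5] [ 0.2 -0.4  0.5]
10 False [  73.4 -113.6   41. ] [-0.2 -0.7  0.7]
20 False [  64.8 -113.4   41. ] [ 0.  -0.6 -0.4]
30 False [  56.4 -111.8   41. ] [-0.6  0.9 -0.2]
40 False [  48.1 -108.7   41. ] [-0.8  0.2 -0.3]
50 False [  40.1 -104.6   40.9] [ 0.1  0.2 -0.3]
60 False [ 33.1 -99.   40.9] [ 0.5  0.5 -0.4]
70 False [ 27.2 -92.5  41. ] [ 0.1 -0.2  0.2]
80 False [ 22.4 -85.2  41. ] [ 0.5 -1.   0.4]
90 True [ 20.7 -82.7  41.3] [ 3.4 -3.5 -0.6]
```

```bash
python3 - <<'E'
from dock import *
p=D(); movel(W(p[0],-115,41),.15); movel(W(10,-200,80),.25); print(D())
grab('top','pics/t6.png');grab('scene','pics/s6.png')
a=cv2.resize(cv2.imread('pics/t6.png')[165:230,285:385],None,fx=6,fy=6,interpolation=2)
b=cv2.resize(cv2.imread('pics/s6.png')[195:230,290:390],None,fx=6,fy=6,interpolation=2)
cv2.imwrite('pics/t6c.png',np.vstack([a,b]))
c=grab('top');h=cv2.cvtColor(c['frame'],cv2.COLOR_RGB2HSV)
m=((h[...,0]<8)|(h[...,0]>172))&(h[...,1]>150)&(h[...,2]>120); s=np.zeros_like(m); s[175:205,333:352]=m[175:205,333:352]
v,u=np.nonzero(s); k=ray2plane(c,(u.mean(),v.mean()),.053)[0][:2]-O; print('knob dock',k@ex*1e3,k@ey*1e3,len(u),current_clock())
E
python3 chk.py
```

```text
[  10.  -199.3   80.2]
knob dock 18.151579237110923 -64.60995611969243 8 21.0167
deckL dock mm [[72.2, 107.8], [-52.0, 109.3]] res 0.21
deckF dock mm [[75.8, 99.9], [76.4, -50.7]] res 0.09
deckR dock mm [[30.3, -112.6], [-45.8, -111.8]] res 0.15
trayR dock mm [[32.8, -93.8], [-44.3, -93.4]] res 0.13
trayL dock mm [[43.1, 94.9], [-38.4, 94.1]] res 0.16
hole 23.839506706485096 -68.22746149194147 dark 84.0
hole -21.235219816408687 -79.27000860143241 dark 51.0
```

View pics/t6c.png

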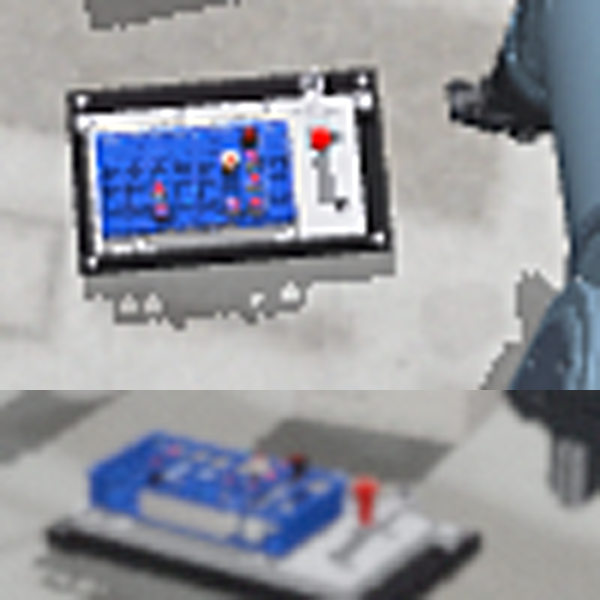

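The red knob is now at (320,138) over the bare end. It measures (18,-65) mm against an expected (19,-66), so the clip is at its stop. The tray edges have not moved since docking.

```bash
python3 -c "
from cell import *
print(sign_off())"
```

```text
the job is handed in; nothing more can be done
None
```

The tray is docked flat over both pins, the swing clip is turned to its stop, and the job is handed in at about 21 s on the robot's clock; I did not re-measure the bystanders, but the arm never went near them.

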